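Set the clamp bar on the magnetic chuck and energise it

TASK

Get the red clamp bar held on the magnetic chuck: slide it back with the fingertips, never lifting it, until its rear long face lies flush along the raised stop rail on the chuck's far edge. Only then switch the grey control box on by pressing the raised end of its black rocker, and last press the green magnetise button right in and let it spring back, with the bar still flush. Do not press the yellow demagnetise button, and leave the chuck key, brass block and steel setup block where they lie.

Things in the scene. Friction and masses are not known exactly. Their poses are not given: they have to be found in the camera images.
- chuck: Electromagnetic chuck, fixed: grey base with a bright steel face crossed by thin brass pole lines, 150 (x) x 300 (y) x 70 mm high. Origin: centre of its underside; x points away from the robot towards the stop rail, y along the rail, z up. Work face 70 mm above the origin. It may stand to the left or the right of the control box, turned up to about 14 degrees.
- rail (a point): Middle of the stop rail, on the rail's face at the height of the chuck's work face. The rail is a dark steel strip 296 mm long (along y) and 10 mm thick that stands 10 mm above the work face on the chuck's far long side. Axes as the chuck's: the rail's face is the plane x = 0 here, and the bar comes to it from -x.
- bar: Battered red steel strap clamp bar with a 14 x 62 mm slot through its middle (open from above), loose on the chuck's face: 32 (x) x 130 (y) x 22 mm high, about 0.6 kg. Origin: centre of its underside; z up. Its two rear ends start 38 to 110 mm short of the rail, and it lies up to about 14 degrees askew to it. It slides with a few newtons and squares itself when pressed to the rail.
- bar_end_left (a point): Rear (+x, rail side) lower edge of the bar at its +y end: 16 mm in x and 65 mm in y from the bar's origin. Flush when its x in the rail's axes is about 0.
- bar_end_right (a point): The same at the bar's -y end.
- control_box: Grey sloping-desk control box, fixed, 150 (x) x 200 (y) mm, 60 mm high in front and 97 mm at the back. Origin: centre of its underside; x points away from the robot, z up. Its panel rises 15 degrees towards +x. On it, from +y to -y: black rocker, green button, yellow button, 55 to 63 mm apart; a small white pilot lamp, which is not a control, stands 50 mm up the panel (towards +x) from the rocker, about 10 mm proud of the panel.
- rocker (a joint): Black rocker switch, 36 mm (along x, up the panel) x 22 mm. Value in rad: 0 = off as it starts (end nearer the robot down, far end standing up), 0.32 = on (far end down). It is hinged at its middle, moves stiffly and stays where it is left, so press it down to its stop; pressing 12 mm from the hinge takes about 3.5 N. When on, its far half lies parallel to the panel, 4 mm proud of it.
- rocker_on_end (a point): On the top of the rocker's far (+x) half, the raised one that is to be pressed, at a small white dot 12.5 mm from the hinge (5.5 mm short of that end). It moves with the rocker: down about 4 mm when switched on.
- green_button (a joint): Green magnetise push button, round, 25 mm across, in a bright bezel 31 mm across. Value in m: 0 = out, 0.005 = fully in. Spring return; 1.5 N to start, 5 N fully in. It moves square to the sloping panel.
- green_top (a point): Centre of the green button's top, 14.5 mm above the panel and 8.5 mm above its bezel when out. Moves with it.
- yellow_button (a joint): Yellow demagnetise push button, like the green one, 55 mm to its -y side. Not to be pressed.
- yellow_top (a point): Centre of the yellow button's top.
- chuck_key: Chrome drill chuck key, T shape lying flat on the table in front of the control box, 95 mm long, 102 mm across its handle, 18 mm high, loose. Origin: about its middle, on the table. Leave alone.
- brass_block: Brass shim block 50 x 30 x 16 mm high, loose on the +y end of the chuck's face, clear of the bar's way. Origin: centre of its underside. Leave alone.
- setup_block: Bright steel setup block 50 x 75 x 25 mm high with dark holes, loose on the table beyond the work. Origin: centre of its underside. Leave alone.
Not all that is in view belongs to the job. There is more than one size of the bar; the one meant has the size given above.

How it is judged:
By the outcome, as a careful person would: the job done as asked, in the order asked, and still so for the second after the job is handed in, with the robot touching nothing.
It also fails if it takes over 51 s, if anything falls off the work surface, if the arm or the gripper's body presses on something with over 40 N, if the wrist force passes 120 N, or if a joint passes its speed limit or range.

ROBOT

A 7-joint arm with a two-finger parallel gripper is mounted at the origin on the work surface. World frame = base frame: x ahead of the robot, y to its left, z up, the work surface at z = 0. Lengths are in m, angles in rad, forces in N, time in s.
With the tool pointing down it reaches from about 0.425 to 0.925 m from the base axis. Payload 6.8 kg.
Tool frame: the origin (TCP) lies at the very end of the fingers, on their centre line; the grasp point (between the pads) lies 19 mm behind it; z points along the fingers, x is the direction in which the jaws open and shut, and the axes are right-handed (so a half turn about z gives the same grasp; the last joint's range is limited). The gripper opens to 85 mm and grips with 20 to 120 N. Pads are 22 mm wide; open, the fingers measure 114 mm over their backs; the gripper's body (76 mm by 85 mm) begins 54 mm behind the grasp point. The pads swing forward as they close: fully open they stand 13 mm farther back than shut.
Start: joints at [-1.379, 0.477, 0.022, 1.555, -0.011, 1.109, -0.083], TCP at [0.199, 0.645, 0.231] pointing down, gripper open.
Joint ranges: [-2.96, 2.96], [-0.34, 2.1], [-1.41, 1.46], [0.24, 2.44], [-1.37, 4.51], [0.17, 1.92], [-2.96, 2.96]. Speed limits (rad/s): [2.39, 2.39, 3.14, 3.14, 3.14, 3.14, 3.14].

INTERFACE

Orientations are given as a rotation vector (axis times angle).
In Python, from bench import * gives the robot as it stands.
- The arm moves only by the tool servo_tool, never from a script. Its argument "increments" is one flat list of numbers, 7 for each row, row after row: the shift along the tool's x, y, z in mm, then the turn, a rotation vector about the tool's x, y, z in rad, then the finger opening in mm, from 0 to 85.4. In form: [tx, ty, tz, wx, wy, wz, fingers, tx, ty, tz, wx, wy, wz, fingers, ...]. A call has exactly 8 rows; each row shifts and turns the commanded pose from where the row before left it, along the tool's axes as they then stand; what a row does not reach is not made up. A row lasts 1/8 s, in which the tool goes at most 62.5 mm and 10.7 degrees, less where a joint would pass 70% of its speed; a pose out of reach is approached as far as the arm can. A call is refused whole if a number of a shift passes 62.5 or a number of a turn 0.188, either way. A call with a gripper value outside its range is refused whole. The fingers move at their own pace and stop on an object; "squeeze" is the grip in N (left out, the last holds). Time passes only in rows, so rows that do not move let the fingers close, or fill a call up. It gives the time, the measured TCP pose, the force and the opening at its end, in the units of the state.
- get_obs(): the state, without advancing time (a new reading comes with each control period).
- grab_frame(name): name is "scene" or "top" or "wrist"; returns (picture, depth): 420x560x3 uint8, red, green, blue; 420x560 float32, m along the optical axis (not along the pixel's ray), 0 where there is no reading.
- calibration(name): a dict with "fx", "fy", "cx", "cy" (pixels), "eye" and "orientation" of the camera in the world; the wrist camera has in their place "T_tool_cam" (4x4, takes a point from camera to tool coordinates, whose origin is the TCP and whose axes are the tool frame's). Camera axes: x right, y up, looking along -z (the intrinsics and any distortion apply to the point x, -y, -z); pixel columns grow to the right and rows downward; lengths in m; the calibration is good to about 2 mm. A picture is of the moment at which its call begins: read the wrist's pose just before it. calibration takes no time and is no camera call.
- hand_in(): hands the job in, once; it reports no verdict.
The state is a dict: "clock": time; "joints": joint angles; "qvel": joint speeds; "tau": joint torques, N m; "tcp_pos": TCP position; "orientation": TCP orientation; "contact_force": force on the tool from outside, world axes, zero at the start; "moment": the same for the moment, N m; "grip_width": finger opening in m.
Only numpy, scipy, OpenCV 4.12 (cv2) and the standard library are available. Lean on these libraries where they do the work, as an engineer would, in place of code of your own. Each camera call takes 0.05 s, during which the arm holds its last target.

## Working session

There is one attempt and no reset: what is moved stays moved. The work goes in short steps, Python scripts to look and compute and a tool call to move; the robot and the scene stay as the last step left them, time stands still between calls to the robot, and variables do not carry over. Pictures are saved under pics/ and viewed, and the job is handed in when it is done.

Besides the shell and the picture viewer there is one more tool, called after "Call:" as name(argument=value, ...) on one line, values as JSON. servo_tool: Moves the arm, as the interface text tells. Its arguments: {"type":"object","properties":{"increments":{"type":"array","items":{"type":"number"}},"squeeze":{"type":"number"}},"required":["increments"]}

```bash
ls; mkdir -p pics; python3 - <<'E'
from bench import *
import cv2,numpy as np
print(get_obs())
for n in("scene","top","wrist"):
    print(n,calibration(n))
    p,d=grab_frame(n)
    cv2.imwrite(f"pics/{n}0.png",p[:,:,::-1]); np.save(f"pics/{n}0.npy",d); print((d>0).mean(), d.min(),d.max())
E
```

```text
pics
{'clock': 0.0, 'joints': array([-1.37908782,  0.47781694,  0.02235035,  1.55644131, -0.0115132 ,
        1.10930019, -0.08309683]), 'qvel': array([ 1.08295557e-05,  2.31370055e-03, -7.86118256e-04, -1.66401611e-03,
       -7.70437792e-04, -2.18730350e-03,  7.39863990e-04]), 'tau': array([-2.90030493e-05, -5.96440887e+01,  1.60760846e+00, -2.81201738e+01,
        1.23654550e-02,  9.21965257e-03, -1.75459758e-05]), 'tcp_pos': array([0.19919541, 0.64432291, 0.23031891]), 'orientation': array([ 2.52731715e+00,  1.86407469e+00, -2.19480468e-03]), 'contact_force': array([0.05772878, 0.04919051, 0.58033029]), 'moment': array([-0.01948985,  0.0003275 , -0.02716339]), 'grip_width': 0.08563648501364353}
scene {'fx': 542.8650560432543, 'fy': 542.8650560432543, 'cx': 279.06673797637904, 'cy': 212.10752609834674, 'eye': array([1.48563319, 0.31603663, 0.81354549]), 'orientation': array([0.59941903, 0.86940101, 1.7581693 ])}
0.9959353741496598 0.0 3.7337978
top {'fx': 397.85120287822707, 'fy': 397.85120287822707, 'cx': 284.3692699484261, 'cy': 204.9257709133502, 'eye': array([ 0.4176677 , -0.00663317,  0.97355897]), 'orientation': array([ 0.14219265, -0.13495838, -1.57749698])}
0.9958503401360544 0.0 1.9448614
wrist {'fx': 292.59850446613507, 'fy': 292.59850446613507, 'cx': 280.69509910755596, 'cy': 210.64758026336722, 'T_tool_cam': array([[ 9.99999710e-01, -4.90231675e-04,  5.83127112e-04,
        -3.85117563e-04],
       [-2.81748771e-04, -9.49162342e-01, -3.14786864e-01,
        -8.12073384e-02],
       [ 7.07800787e-04,  3.14786608e-01, -9.49162204e-01,
        -1.43445228e-01],
       [ 0.00000000e+00,  0.00000000e+00,  0.00000000e+00,
         1.00000000e+00]])}
0.9962457482993198 0.0 1.4960885
```

View pics/top0.png

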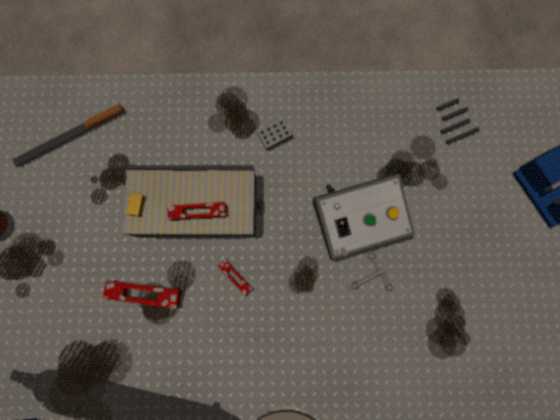

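View pics/scene0.png

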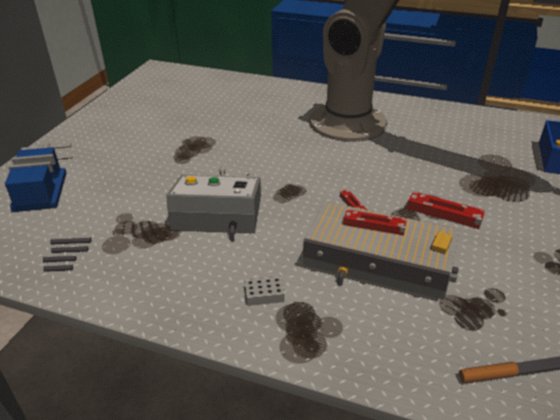

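View pics/wrist0.png

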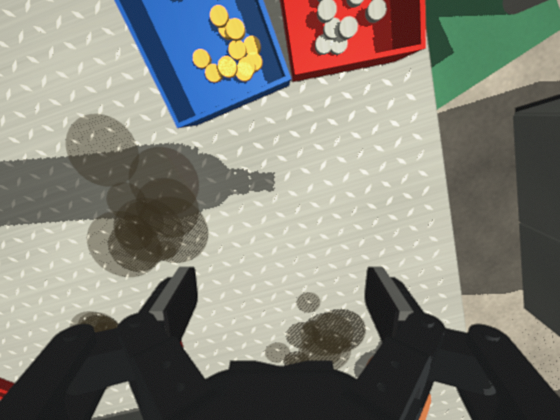

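The top picture (up = +x, left = +y) shows three red candidates for the bar:
- (197,211), on the chuck
- (141,293), a larger one on the table
- (236,277), a small one on the table

The control box is at (363,218), with the rocker at (343,227), green at (370,220), yellow at (393,213) and the lamp at (337,206). The brass block is at (135,204) and the key at (370,277). Next I measure their sizes and take close crops.

```bash
cat > h.py <<'E'
from bench import *
import cv2,numpy as np
from scipy.spatial.transform import Rotation as R
def campose(n,obs=None):
    c=calibration(n)
    if n=="wrist":
        T=np.eye(4);T[:3,:3]=R.from_rotvec(obs["orientation"]).as_matrix();T[:3,3]=obs["tcp_pos"]
        T=T@c["T_tool_cam"];return c,T[:3,:3],T[:3,3]
    return c,R.from_rotvec(c["orientation"]).as_matrix(),np.array(c["eye"])
def ray(n,uv,obs=None):
    c,Rm,e=campose(n,obs);uv=np.atleast_2d(uv).astype(float)
    d=np.c_[(uv[:,0]-c["cx"])/c["fx"],-(uv[:,1]-c["cy"])/c["fy"],-np.ones(len(uv))]
    return e,d@Rm.T
def onplane(n,uv,z,obs=None):
    e,d=ray(n,uv,obs);return e+d*((z-e[2])/d[:,2])[:,None]
def bydepth(n,uv,D,obs=None):
    uv=np.atleast_2d(uv);e,d=ray(n,uv,obs)
    return e+d*D[uv[:,1].astype(int),uv[:,0].astype(int)][:,None]
def proj(n,P,obs=None):
    c,Rm,e=campose(n,obs);q=(np.atleast_2d(P)-e)@Rm
    return np.c_[c["cx"]+c["fx"]*q[:,0]/-q[:,2],c["cy"]-c["fy"]*q[:,1]/-q[:,2]]
def tri(obsv):
    A=np.zeros((3,3));b=np.zeros(3)
    for e,d in obsv:
        d=d.ravel()/np.linalg.norm(d);M=np.eye(3)-np.outer(d,d);A+=M;b+=M@e
    p=np.linalg.solve(A,b)
    return p,[np.linalg.norm((np.eye(3)-np.outer(d.ravel(),d.ravel())/(d@d.T).item())@(p-e)) for e,d in obsv]
def redmask(p):
    hsv=cv2.cvtColor(p,cv2.COLOR_RGB2HSV);h,s,v=cv2.split(hsv)
    return (((h<8)|(h>172))&(s>140)&(v>60)).astype(np.uint8)
E
python3 - <<'E'
from h import *
for n in("top","scene"):
    p=cv2.imread(f"pics/{n}0.png")[:,:,::-1].copy();D=np.load(f"pics/{n}0.npy")
    m=cv2.morphologyEx(redmask(p),cv2.MORPH_CLOSE,np.ones((5,5)))
    k,l,s,c=cv2.connectedComponentsWithStats(m)
    for i in range(1,k):
        if s[i,4]<80: continue
        v,u=np.nonzero(l==i);P=bydepth(n,np.c_[u,v],D);z=np.percentile(P[:,2],70)
        P=P[P[:,2]>z-.006]
        r=cv2.minAreaRect((P[:,:2]*1000).astype(np.float32));print(n,c[i],"z",z.round(4),r)
p=cv2.imread("pics/top0.png");a=cv2.resize(p[150:320,90:270],None,fx=4.4,fy=3.5,interpolation=cv2.INTER_CUBIC)
cv2.imwrite("pics/crop_top.png",np.clip(a*1.6,0,255))
for (n,uv) in (("top",[(343,227),(370,220),(393,213),(337,206),(135,204),(126,170),(253,169),(254,233),(128,234),(370,277),(277,134)]),("scene",[(240,186),(214,182),(191,181),(248,177),(442,242)])):
    print(n,bydepth(n,uv,np.load(f"pics/{n}0.npy")).round(4).tolist())
E
```

```text
top [196.89368771 210.86877076] z 0.0922 ((523.2185668945312, 109.90452575683594), (302.9589538574219, 84.28508758544922), 63.379032135009766)
top [234.57627119 276.84745763] z 0.016 ((408.7865295410156, 80.18089294433594), (164.77105712890625, 57.556270599365234), 76.58625793457031)
top [140.79026217 294.04775281] z 0.0297 ((383.19512939453125, 206.92945861816406), (60.723419189453125, 428.3714599609375), 1.1012444496154785)
scene [369.32429991 217.27551942] z 0.0909 ((1016.5758666992188, 223.27713012695312), (947.716552734375, 127.71114349365234), 3.511564254760742)
scene [443.55193798 208.80232558] z 0.0287 ((915.7349853515625, 283.8775634765625), (171.80458068847656, 1128.607666015625), 84.57423400878906)
top [[0.5249, -0.1354, 0.0782], [0.5388, -0.1951, 0.0881], [0.5535, -0.2465, 0.0916], [0.5698, -0.1209, 0.0981], [0.5821, 0.3365, 0.0843], [0.686, 0.3975, -0.0017], [0.6645, 0.0692, 0.072], [0.5176, 0.069, 0.0397], [0.5182, 0.3646, 0.0441], [0.4126, -0.2047, 0.0117], [0.7674, 0.0134, 0.024]]
scene [[0.5372, -0.1282, 0.084], [1.4856, 0.316, 0.8135], [0.5624, -0.2427, 0.0891], [0.4667, -0.1379, 0.0621], [0.588, 0.3398, 0.0848]][ WARN:0@0.163] global loadsave.cpp:1063 imwrite_ Unsupported depth image for selected encoder is fallbacked to CV_8U.
```

View pics/crop_top.png

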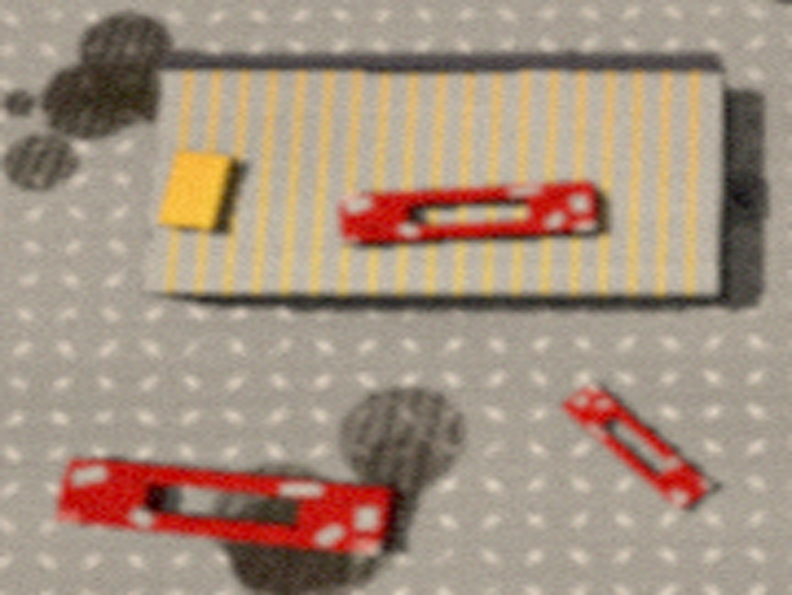

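```bash
cat >> h.py <<'E'
def todo(pos,Rt,obs=None):
    obs=obs or get_obs();Rc=R.from_rotvec(obs["orientation"]);
    print("from",obs["tcp_pos"].round(4),"tool shift mm",(Rc.inv().apply(np.array(pos)-obs["tcp_pos"])*1000).round(1),"turn(tool)",(Rc.inv()*Rt).as_rotvec().round(4))
def down(yaw):  # tool x at angle yaw in world, z down
    c,s=np.cos(yaw),np.sin(yaw)
    return R.from_matrix(np.array([[c,s,0],[s,-c,0],[0,0,-1]]))
E
python3 - <<'E'
from h import *
print(onplane("top",[(124.1,233.7),(253.6,233.7),(253.6,169.4),(127.5,170)],.07).round(4))
print("top of bar",onplane("top",[(90+342/4.4,150+243/3.5),(90+600/4.4,150+233/3.5),(90+595/4.4,150+182/3.5),(90+340/4.4,150+195/3.5)],.092).round(4))
print(R.from_rotvec(get_obs()["orientation"]).as_matrix().round(3))
todo([0.50,0.21,0.26],down(np.pi/2))
E
```

```text
[[0.5161 0.3632 0.07  ]
 [0.5128 0.0675 0.07  ]
 [0.664  0.0679 0.07  ]
 [0.6662 0.3642 0.07  ]]
top of bar [[0.5447 0.2582 0.092 ]
 [0.5497 0.1268 0.092 ]
 [0.5829 0.1299 0.092 ]
 [0.5759 0.2605 0.092 ]]
[[ 0.295  0.955 -0.   ]
 [ 0.955 -0.295 -0.001]
 [-0.001  0.    -1.   ]]
from [0.1992 0.6445 0.2305] tool shift mm [-326.3  415.7  -29. ] turn(tool) [-1.000e-04  1.400e-03 -2.998e-01]
```

The bar on the chuck measures 131 x 33 mm with its top at 92 mm, so it matches the 130 x 32 mm bar. The table ones are larger and smaller. Now I move above the chuck for the wrist view.

Call:
servo_tool(increments=[-27,35,-2.5,0,0,0,50,-27,35,-2.5,0,0,0,50,-27,35,-2.5,0,0,0,50,-27,35,-2.5,0,0,0,50,-27,35,-2.5,0,0,0,50,-27,35,-2.5,0,0,0,50,-27,35,-2.5,0,0,0,50,-27,35,-2.5,0,0,0,50])

```text
clock: 1.15
tcp_pos: [0.4036, 0.3545, 0.2513]
orientation: [-2.528, -1.865, 0.0]
contact_force: [-0.2, 0.0, -0.4]
grip_width: 0.0502
```

Call:
servo_tool(increments=[-27,35,-2.5,0,0,0,50,-27,35,-2.5,0,0,0,50,-27,35,-2.5,0,0,0,50,-27,31,0,0,0,0,50,0,0,0,0,0,-0.15,50,0,0,0,0,0,-0.15,50,0,0,0,0,0,0,50,0,0,0,0,0,0,50])

```text
clock: 2.15
tcp_pos: [0.501, 0.2125, 0.2587]
orientation: [-2.224, -2.219, 0.0]
contact_force: [0.2, 0.5, -0.8]
grip_width: 0.0504
```

```bash
python3 - <<'E'
from h import *
import pickle
o=get_obs();p,d=grab_frame("wrist");print(o["clock"],o["tcp_pos"],o["grip_width"],o["contact_force"])
cv2.imwrite("pics/w1.png",p[:,:,::-1]);np.save("pics/w1.npy",d);pickle.dump(o,open("pics/w1.pkl","wb"))
E
```

```text
2.15 [0.50096403 0.21250169 0.25869967] 0.05036161562858213 [ 0.22389904  0.45860096 -0.77815507]
```

View pics/w1.png

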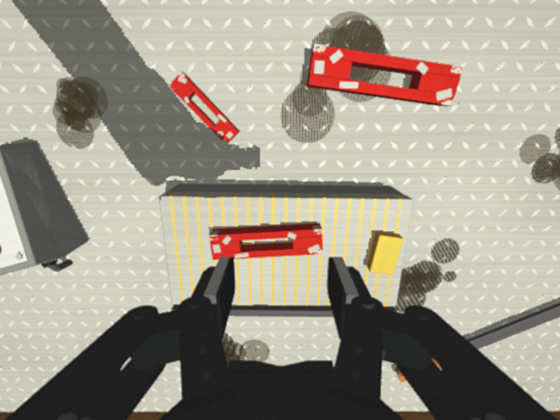

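Wrist view (right = +y, up = towards the robot): red bar at (266,240) on the chuck, rail at (284,310) partly behind the fingers, brass block at (385,252). The table bars are at (205,105) and (385,75). Next I fit lines and check heights across views.

```bash
python3 - <<'E'
from h import *
import pickle
o=pickle.load(open("pics/w1.pkl","rb"))
w=cv2.imread("pics/w1.png");t=cv2.imread("pics/top0.png")
a=cv2.resize(w[175:325,150:420],None,fx=2.9,fy=2.9*1,interpolation=cv2.INTER_CUBIC)
cv2.imwrite("pics/w1c.png",a)
def slot(img,n,box):
    x0,y0,x1,y1=box
    m=redmask(img[:,:,::-1].copy());mm=np.zeros_like(m);mm[y0:y1,x0:x1]=m[y0:y1,x0:x1]
    c,h=cv2.findContours(cv2.morphologyEx(mm,cv2.MORPH_OPEN,np.ones((2,2))),cv2.RETR_EXTERNAL,cv2.CHAIN_APPROX_NONE)
    c=np.vstack([q for q in c if cv2.contourArea(q)>15]);r=cv2.minAreaRect(c);print(n,r,cv2.boxPoints(r).round(1).tolist());return r
rt=slot(t,"top",(160,195,235,228));rw=slot(w,"wrist",(200,215,330,265))
ct,cw=np.array(rt[0]),np.array(rw[0])
print(tri([ray("top",ct),ray("wrist",cw,o)]))
bt=onplane("top",cv2.boxPoints(rt),.092);bw=onplane("wrist",cv2.boxPoints(rw),.092,o);print(bt.round(4),"\n",bw.round(4))
D=np.load("pics/w1.npy")
for uv in [(266,228),(190,240),(345,220),(190,300),(380,250),(330,309),(200,309)]:
    print(uv,bydepth("wrist",uv,D,o).round(4))
E
```

```text
top ((197.47714233398438, 211.68019104003906), (14.106916427612305, 57.71010971069336), 85.91438293457031) [[168.1999969482422, 206.6999969482422], [225.8000030517578, 202.60000610351562], [226.8000030517578, 216.6999969482422], [169.1999969482422, 220.8000030517578]]
wrist ((267.1135559082031, 242.1189422607422), (30.09969711303711, 110.37743377685547), 86.93350982666016) [[211.1999969482422, 230.0], [321.3999938964844, 224.10000610351562], [323.0, 254.1999969482422], [212.8000030517578, 260.1000061035156]]
(array([0.5638292 , 0.19487301, 0.08316168]), [np.float64(0.0012186505733959238), np.float64(0.0012186505733957748)])
[[0.5737 0.2583 0.092 ]
 [0.5816 0.1287 0.092 ]
 [0.5495 0.1259 0.092 ]
 [0.5416 0.2548 0.092 ]] 
 [[0.5456 0.1326 0.092 ]
 [0.5386 0.2581 0.092 ]
 [0.5764 0.2616 0.092 ]
 [0.5839 0.1315 0.092 ]]
(266, 228) [[0.5478 0.1946 0.0805]]
(190, 240) [[0.5674 0.0999 0.0708]]
(345, 220) [[0.5416 0.2895 0.0705]]
(190, 300) [[0.4869 0.1777 0.3072]]
(380, 250) [[0.5736 0.3299 0.0867]]
(330, 309) [[0.6636 0.2765 0.0775]]
(200, 309) [[0.4886 0.1822 0.3103]]
```

View pics/w1c.png

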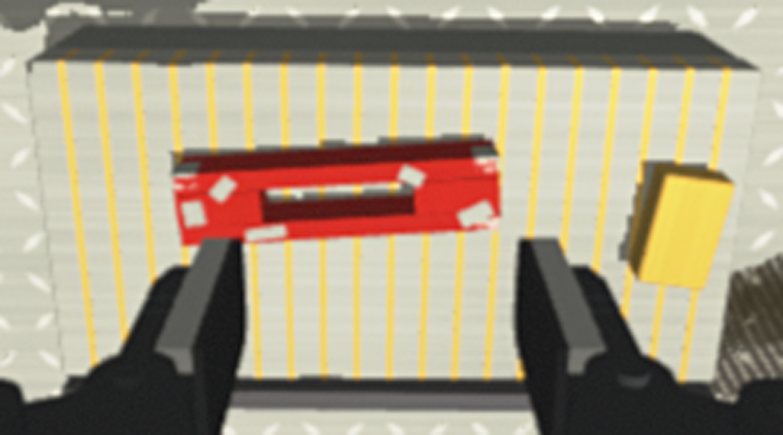

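```bash
python3 - <<'E'
from h import *
import pickle
o=pickle.load(open("pics/w1.pkl","rb"))
f=lambda q:[(150+x/2.9,175+y/2.9) for x,y in q]
def show(t,q,z):
    P=onplane("wrist",f(q),z,o);v=P[1]-P[0];print(t,P.round(4).tolist(),"yaw deg",np.degrees(np.arctan2(-v[0],v[1])).round(2),"len",np.linalg.norm(v).round(4))
show("chuck front edge",[(30,64),(758,68)],.07)
show("rail base",[(245,379),(518,380)],.07)
show("rail base2",[(68,379),(720,382)],.07)
show("rail top",[(68,389),(720,391)],.08)
show("bar front top",[(173,172),(498,155)],.092)
show("bar rear top",[(182,245),(500,230)],.092)
show("bar front low",[(175,152),(490,137)],.07)
# pole line directions
show("chuck R edge",[(66,379),(30,64)],.07)
# two-view check
for a,b in (((182,245),(226.4,202)),((500,230),(167.3,205.7)),((758,68),(124.1,233.7)),((30,64),(253.6,233.7))):
    print(tri([ray("top",b),ray("wrist",f([a])[0],o)]))
E
```

```text
chuck front edge [[0.5126, 0.0702, 0.07], [0.5149, 0.3661, 0.07]] yaw deg -0.44 len 0.2959
rail base [[0.6638, 0.1497, 0.07], [0.6645, 0.2759, 0.07]] yaw deg -0.35 len 0.1262
rail base2 [[0.6636, 0.0679, 0.07], [0.6658, 0.3694, 0.07]] yaw deg -0.41 len 0.3015
rail top [[0.6616, 0.0716, 0.08], [0.6631, 0.3652, 0.08]] yaw deg -0.31 len 0.2936
bar front top [[0.5509, 0.1304, 0.092], [0.5439, 0.2587, 0.092]] yaw deg 3.12 len 0.1285
bar rear top [[0.5831, 0.1315, 0.092], [0.5765, 0.2609, 0.092]] yaw deg 2.89 len 0.1295
bar front low [[0.5511, 0.1261, 0.07], [0.5446, 0.2583, 0.07]] yaw deg 2.8 len 0.1323
chuck R edge [[0.6636, 0.067, 0.07], [0.5126, 0.0702, 0.07]] yaw deg 88.77 len 0.1511
(array([0.58516843, 0.12911896, 0.08570605]), [np.float64(0.0013868429515187732), np.float64(0.0013868429515185477)])
(array([0.57595158, 0.26046284, 0.09282005]), [np.float64(0.0002990557050438642), np.float64(0.0002990557050437497)])
(array([0.51621256, 0.36631269, 0.06613611]), [np.float64(0.0014741698991146911), np.float64(0.0014741698991144949)])
(array([0.51363256, 0.06799573, 0.06504583]), [np.float64(0.0003213578665384582), np.float64(0.0003213578665387256)])
```

The two views agree to about 2 mm:
- **Chuck:** yaw about -0.4°, rail face x ≈ 0.664.
- **Bar:** front face x ≈ 0.544 to 0.551, y 0.129 to 0.260, yaw about +3°. Its rear ends are about 81 and 88 mm short of the rail.

Now I go down behind the bar with the fingers 60 mm apart.

Call:
servo_tool(increments=[-3.5,3,34,0,0,0,60,-3.5,3,34,0,0,0,60,-3.5,3,34,0,0,0.005,60,-3.5,3,34,0,0,0,60,-3.5,3,34,0,0,0,60,0,0,6,0,0,0,60,0,0,6,0,0,0,60,0,0,0,0,0,0,60])

```text
clock: 3.2
tcp_pos: [0.5165, 0.1955, 0.0776]
orientation: [2.227, 2.216, 0.002]
contact_force: [0.5, -0.2, -0.2]
grip_width: 0.0598
```

```bash
python3 - <<'E'
from h import *
o=get_obs();p,d=grab_frame("wrist");print(o["clock"],o["tcp_pos"],o["grip_width"],o["contact_force"],np.degrees(R.from_rotvec(o["orientation"]).as_matrix()[:,0]))
cv2.imwrite("pics/w2.png",p[:,:,::-1])
p,d=grab_frame("scene");cv2.imwrite("pics/s2.png",cv2.resize(p[170:310,270:500],None,fx=3.4,fy=3.4,interpolation=cv2.INTER_CUBIC)[:,:,::-1])
E
```

```text
3.2 [0.5164502  0.19549134 0.07756541] 0.05981555683091603 [ 0.50445926 -0.17649189 -0.17283837] [2.78488883e-01 5.72950881e+01 4.08606377e-02]
```

View pics/w2.png

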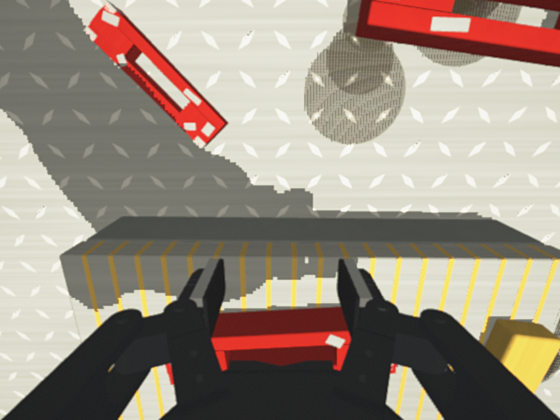

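View pics/s2.png

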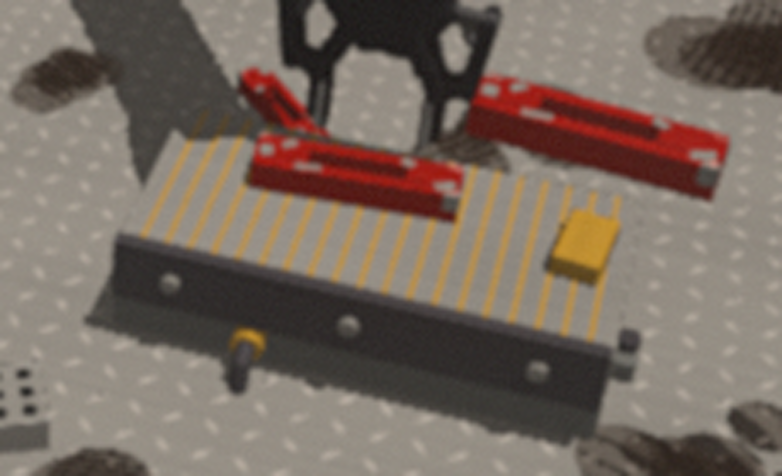

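Both fingertips are in front of the bar (wrist tips at about (213,262) and (347,262)). I check how far the tips sit behind the TCP at this opening.

```bash
python3 - <<'E'
from h import *
o=get_obs()
Rc=R.from_rotvec(o["orientation"])
for dz in (0,-5,-10,-13):
    P=[o["tcp_pos"]+Rc.apply(np.array([x,y,dz])/1000) for x in(-30,30,) for y in (-11,11)]
    print(dz,proj("wrist",P,o).round(0).tolist(), proj("scene",P).round(0).tolist())
p=cv2.imread("pics/w2.png");cv2.imwrite("pics/w2c.png",cv2.resize(p[230:370,150:410],None,fx=3,fy=3,interpolation=cv2.INTER_CUBIC))
E
```

```text
0 [[226.0, 251.0], [228.0, 286.0], [337.0, 251.0], [334.0, 286.0]] [[366.0, 205.0], [364.0, 211.0], [393.0, 210.0], [391.0, 216.0]]
-5 [[224.0, 255.0], [227.0, 291.0], [339.0, 255.0], [336.0, 291.0]] [[366.0, 203.0], [364.0, 209.0], [393.0, 208.0], [391.0, 214.0]]
-10 [[222.0, 259.0], [225.0, 296.0], [340.0, 259.0], [338.0, 296.0]] [[367.0, 201.0], [364.0, 207.0], [393.0, 207.0], [392.0, 212.0]]
-13 [[221.0, 262.0], [224.0, 300.0], [342.0, 262.0], [339.0, 300.0]] [[367.0, 200.0], [365.0, 206.0], [394.0, 206.0], [392.0, 211.0]]
```

View pics/w2c.png

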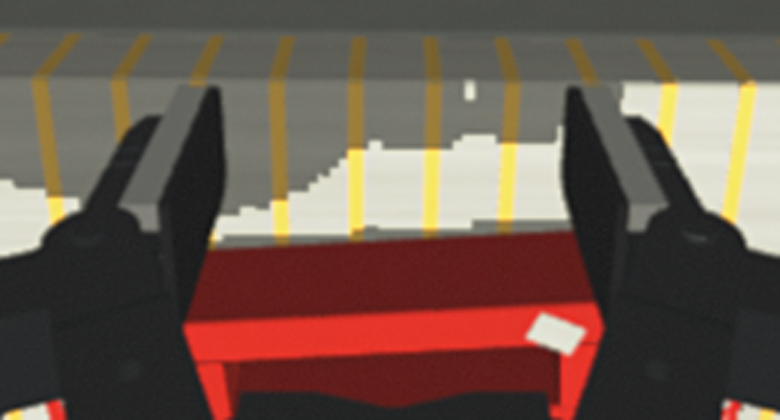

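The tip offset is about 9 mm, so I lower a further 8 mm (tips about 8 mm above the face), then start the slide slowly.

Call:
servo_tool(increments=[0,0,4,0,0,0,60,0,0,4,0,0,0,60,0,4,0,0,0,0,60,0,6,0,0,0,0,60,0,6,0,0,0,0,60,0,6,0,0,0,0,60,0,6,0,0,0,0,60,0,6,0,0,0,0,60])

```text
clock: 4.3
tcp_pos: [0.5476, 0.1952, 0.0685]
orientation: [-2.223, -2.214, 0.007]
contact_force: [-9.0, 0.8, 7.3]
grip_width: 0.0598
```

Call:
servo_tool(increments=[0,6,0,0,0,0,60,0,6,0,0,0,0,60,0,6,0,0,0,0,60,0,6,0,0,0,0,60,0,6,0,0,0,0,60,0,5,0,0,0,0,60,0,4,0,0,0,0,60,0,0,0,0,0,0,60])

```text
clock: 5.3
tcp_pos: [0.5875, 0.1948, 0.0685]
orientation: [-2.225, -2.215, 0.004]
contact_force: [-6.1, 0.7, 3.7]
grip_width: 0.0597
```

```bash
python3 - <<'E'
from h import *
o=get_obs();p,d=grab_frame("wrist");print(o["clock"],o["tcp_pos"],o["grip_width"],o["contact_force"])
cv2.imwrite("pics/w3.png",p[:,:,::-1])
p,d=grab_frame("scene");cv2.imwrite("pics/s3.png",cv2.resize(p[170:310,270:500],None,fx=3.4,fy=3.4,interpolation=cv2.INTER_CUBIC)[:,:,::-1])
E
```

```text
5.3 [0.58750557 0.19482922 0.0684851 ] 0.059674329196256044 [-6.11287279  0.66512944  3.70800532]
```

View pics/s3.png

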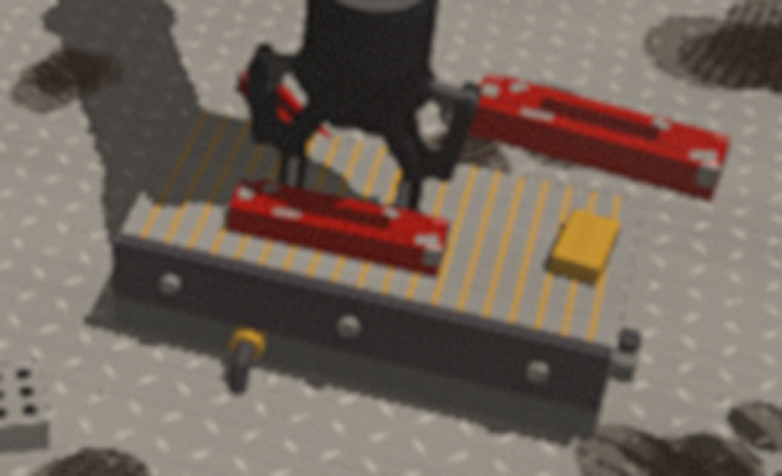

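The bar is moving and squaring up. The 4 N of upward force suggests the tips drag on the face, so I back off a little, raise 2.5 mm and push on.

Call:
servo_tool(increments=[0,-3,0,0,0,0,60,0,0,-2.5,0,0,0,60,0,3,0,0,0,0,60,0,6,0,0,0,0,60,0,6,0,0,0,0,60,0,6,0,0,0,0,60,0,4,0,0,0,0,60,0,2,0,0,0,0,60])

```text
clock: 6.4
tcp_pos: [0.611, 0.1947, 0.0711]
orientation: [-2.224, -2.214, 0.006]
contact_force: [-9.2, -0.4, 7.7]
grip_width: 0.06
```

```bash
python3 - <<'E'
from h import *
o=get_obs();p,d=grab_frame("wrist");print(o["clock"],o["tcp_pos"],o["grip_width"],o["contact_force"],o["moment"])
cv2.imwrite("pics/w4.png",cv2.resize(p[170:,100:460],None,fx=2.2,fy=2.2)[:,:,::-1])
o=get_obs();print(o["contact_force"],o["tcp_pos"])
p,d=grab_frame("scene");cv2.imwrite("pics/s4.png",cv2.resize(p[170:310,300:470],None,fx=4.2,fy=4.2,interpolation=cv2.INTER_CUBIC)[:,:,::-1])
E
```

```text
6.4 [0.61103378 0.19472852 0.07111752] 0.0599881775695245 [-9.20827938 -0.36614721  7.67939264] [0.00931859 1.75104073 0.00398009]
[-7.25703128  0.09862168  5.59307659] [0.61124848 0.1947391  0.07113798]
```

View pics/w4.png

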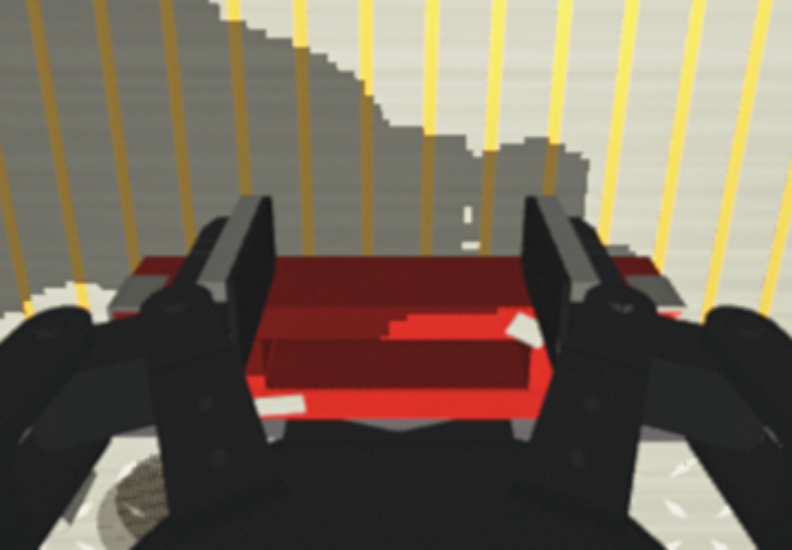

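View pics/s4.png

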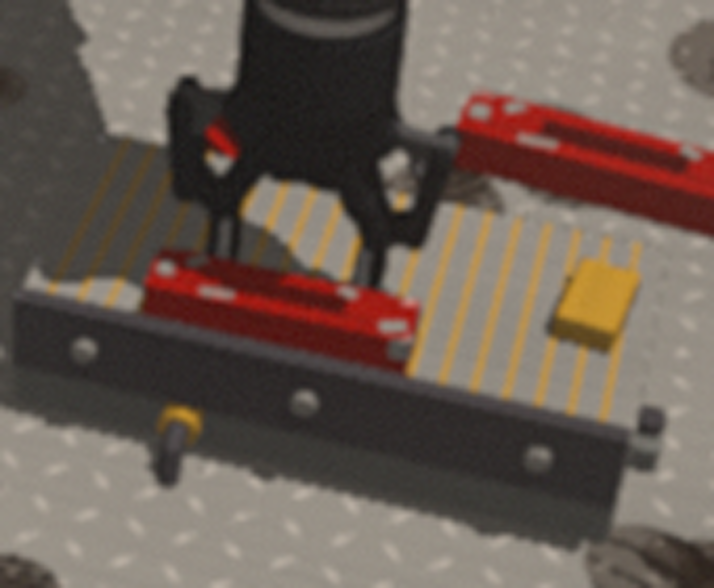

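The bar is flat and nearly parallel, about 10 mm short of the rail. I close the gap gently.

Call:
servo_tool(increments=[0,2,0,0,0,0,60,0,2,0,0,0,0,60,0,1,0,0,0,0,60,0,1,0,0,0,0,60,0,1,0,0,0,0,60,0,1,0,0,0,0,60,0,1,0,0,0,0,60,0,0,0,0,0,0,60])

```text
clock: 7.5
tcp_pos: [0.6196, 0.1947, 0.0711]
orientation: [-2.224, -2.214, 0.006]
contact_force: [-9.3, -0.4, 6.5]
grip_width: 0.0599
```

Call:
servo_tool(increments=[0,1,0,0,0,0,60,0,1,0,0,0,0,60,0,1,0,0,0,0,60,0,0,0,0,0,0,60,0,0,0,0,0,0,60,0,0,0,0,0,0,60,0,0,0,0,0,0,60,0,0,0,0,0,0,60])

```text
clock: 8.5
tcp_pos: [0.6197, 0.1948, 0.0709]
orientation: [-2.221, -2.211, 0.013]
contact_force: [-17.9, -1.5, 14.2]
grip_width: 0.0605
```

Call:
servo_tool(increments=[0,1,0,0,0,0,60,0,1,0,0,0,0,60,0,0,0,0,0,0,60,0,0,0,0,0,0,60,0,-4,0,0,0,0,60,0,-6,0,0,0,0,60,0,-8,0,0,0,0,60,0,-12,0,0,0,0,60])

```text
clock: 9.5
tcp_pos: [0.5971, 0.1944, 0.0713]
orientation: [2.227, 2.215, 0.001]
contact_force: [0.1, -0.1, -0.8]
grip_width: 0.06
```

Call:
servo_tool(increments=[0,-30,0,0,0,0,40,0,-20,-10,0,0,0,20,0,0,-40,0,0,0,0,0,0,-40,0,0,0,0,0,0,-40,0,0,0,0,0,0,-10,0,0,0,0,0,0,0,0,0,0,0,0,0,0,0,0,0,0])

```text
clock: 10.5
tcp_pos: [0.546, 0.1945, 0.2097]
orientation: [-2.226, -2.216, 0.004]
contact_force: [-0.2, -0.7, -0.1]
grip_width: -0.0004
```

```bash
python3 - <<'E'
from h import *
import pickle
o=get_obs();p,d=grab_frame("wrist");print(o["clock"],o["tcp_pos"],o["grip_width"],o["contact_force"])
cv2.imwrite("pics/w5.png",p[:,:,::-1]);np.save("pics/w5.npy",d);pickle.dump(o,open("pics/w5.pkl","wb"))
p,d=grab_frame("scene");cv2.imwrite("pics/s5f.png",p[:,:,::-1]);cv2.imwrite("pics/s5.png",cv2.resize(p[170:310,300:470],None,fx=4.2,fy=4.2,interpolation=cv2.INTER_CUBIC)[:,:,::-1])
E
```

```text
10.5 [0.54604396 0.19449119 0.20972515] -0.00038291598134599367 [-0.16934874 -0.68803119 -0.13892489]
```

View pics/w5.png

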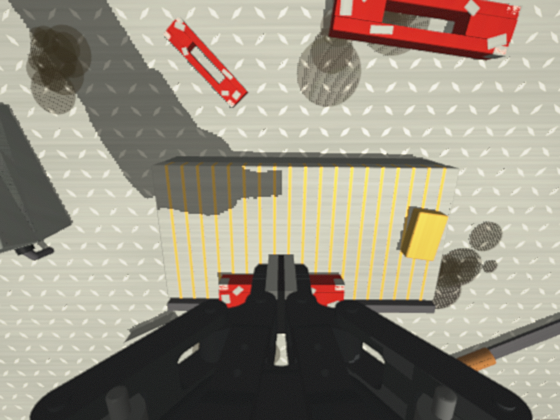

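View pics/s5.png

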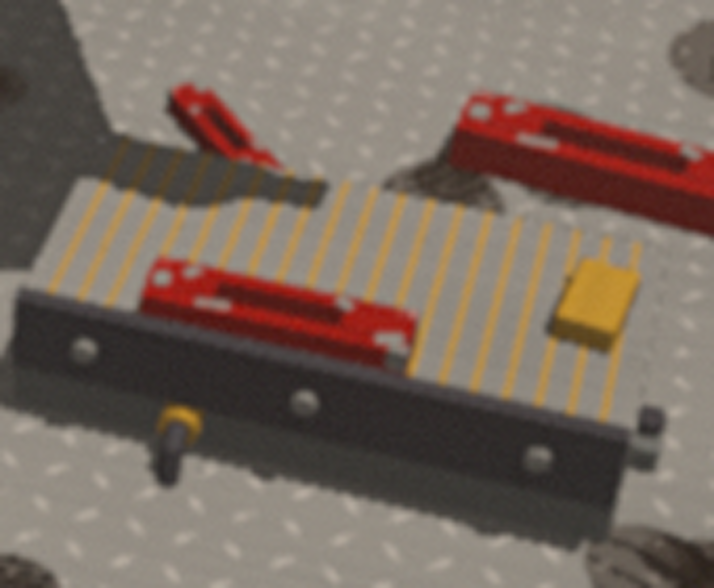

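```bash
python3 - <<'E'
from h import *
p=cv2.imread("pics/w5.png");cv2.imwrite("pics/w5c.png",cv2.resize(p[260:330,160:360],None,fx=4,fy=4,interpolation=cv2.INTER_CUBIC))
import pickle
o=pickle.load(open("pics/w5.pkl","rb"))
# prediction flush: rail face line at z .07 ; bar rear top edge at x=.664 z=.092 ; front top edge .632
for nm,x,z in (("rail face base",.664,.07),("rail top front",.664,.08),("bar rear top if flush",.664,.092),("bar front top if flush",.632,.092),("bar front low if flush",.632,.07)):
    print(nm,[proj("wrist",[x,y,z],o)[0].round(1).tolist() for y in(.13,.26)],[proj("scene",[x,y,z])[0].round(1).tolist() for y in(.13,.26)])
E
```

```text
rail face base [[224.8, 299.5], [339.6, 299.2]] [[332.1, 248.5], [395.3, 262.7]]
rail top front [[223.1, 305.0], [341.3, 304.7]] [[332.3, 244.8], [395.9, 259.0]]
bar rear top if flush [[221.0, 312.0], [343.5, 311.7]] [[332.6, 240.4], [396.7, 254.5]]
bar front top if flush [[218.8, 285.8], [345.5, 285.4]] [[336.7, 230.8], [399.5, 244.3]]
bar front low if flush [[222.9, 274.6], [341.3, 274.3]] [[336.1, 238.9], [398.1, 252.5]]
```

View pics/w5c.png

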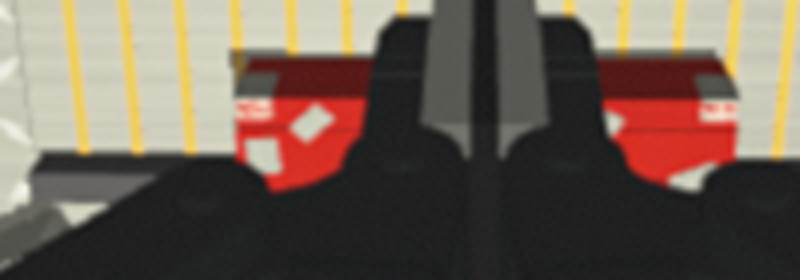

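The wrist crop (before enlargement) shows the bar's front edges at rows 274 and 284 and the rail base at row 298, matching a flush bar to about 1 mm and parallel. I will check again from the top camera once the arm is clear. Next I move over the control box.

Call:
servo_tool(increments=[-30,0,-8,0,0,0,0,-50,-3,-8,0,0,0,0,-50,-3,-8,0,0,0,0,-50,-3,-8,0,0,0,0,-50,-3,-8,0,0,0,0,-50,-3,-8,0,0,0,0,-50,-3,0,0,0,0,0,-50,-4,0,0,0,0,0])

```text
clock: 11.6
tcp_pos: [0.5227, -0.1865, 0.2586]
orientation: [-2.226, -2.216, 0.001]
contact_force: [1.5, -1.0, -0.6]
grip_width: -0.0002
```

Call:
servo_tool(increments=[0,0,0,0,0,-0.12,0,0,0,0,0,0,-0.12,0,0,0,0,0,0,0,0,0,0,0,0,0,0,0,0,0,0,0,0,0,0,0,0,0,0,0,0,0,0,0,0,0,0,0,0,0,0,0,0,0,0,0])

```text
clock: 12.6
tcp_pos: [0.5233, -0.185, 0.2593]
orientation: [1.946, 2.467, 0.0]
contact_force: [-0.3, -0.1, -0.1]
grip_width: -0.0
```

```bash
python3 - <<'E'
from h import *
import pickle
o=get_obs();p,d=grab_frame("wrist");print(o["clock"],o["tcp_pos"],o["orientation"],o["joints"].round(2),o["contact_force"])
cv2.imwrite("pics/w6.png",p[:,:,::-1]);np.save("pics/w6.npy",d);pickle.dump(o,open("pics/w6.pkl","wb"))
p,d=grab_frame("top");cv2.imwrite("pics/t6.png",p[:,:,::-1]);a=cv2.resize(p[150:250,110:270],None,fx=5,fy=5,interpolation=cv2.INTER_CUBIC)
cv2.imwrite("pics/t6c.png",np.clip(a.astype(float)*1.7,0,255).astype(np.uint8)[:,:,::-1])
E
```

```text
12.6 [ 0.5232532  -0.18500673  0.25932345] [1.94551006e+00 2.46663001e+00 1.21111331e-04] [-0.07  0.26  0.36  1.83 -0.1   1.07  2.14] [-0.27838285 -0.13132004 -0.0828717 ]
```

View pics/w6.png

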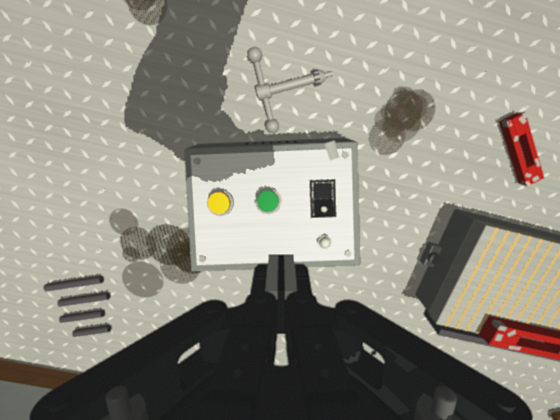

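View pics/t6c.png

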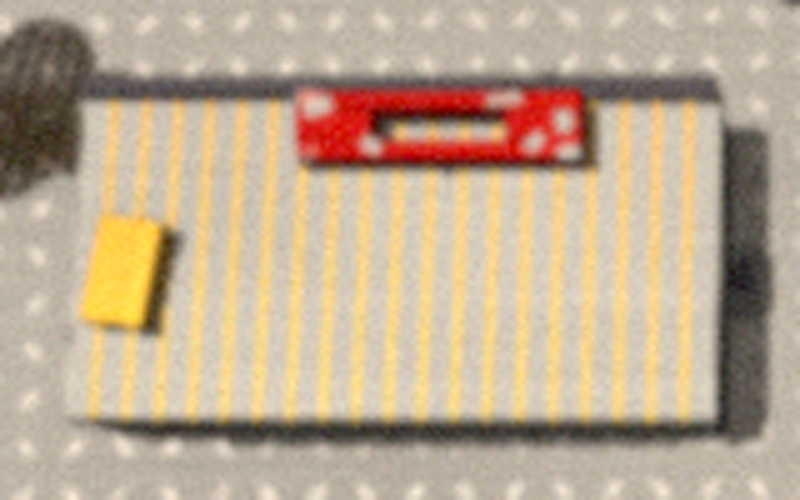

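The top crop shows the bar square to the rail, its rear edge overlapping the rail's top line. In the wrist picture I see yellow at (219,203), green at (267,201), rocker at (323,198) with its white dot at (324,210) on the far half, and the lamp at (324,241). The rocker is off.

```bash
python3 - <<'E'
from h import *
import pickle
o=pickle.load(open("pics/w6.pkl","rb"));w=cv2.imread("pics/w6.png");t=cv2.imread("pics/t6.png")
P=onplane("top",[(110+297/5,150+90/5),(110+584/5,150+90/5)],.092);print("bar rear top (top cam)",P.round(4).tolist())
P=onplane("top",[(110+297/5,150+164/5),(110+584/5,150+162/5)],.092);print("bar front top",P.round(4).tolist())
P=onplane("top",[(110+90/5,150+100/5),(110+715/5,150+101/5)],.08);print("rail top front",P.round(4).tolist())
P=onplane("top",[(110+75/5,150+417/5),(110+715/5,150+419/5)],.07);print("chuck front",P.round(4).tolist())
# controls centroids
def cen(img,lo,hi,box):
    h=cv2.cvtColor(img,cv2.COLOR_BGR2HSV);m=cv2.inRange(h,lo,hi);mm=np.zeros_like(m);x0,y0,x1,y1=box;mm[y0:y1,x0:x1]=m[y0:y1,x0:x1]
    c,_=cv2.findContours(mm,cv2.RETR_EXTERNAL,cv2.CHAIN_APPROX_NONE);c=max(c,key=cv2.contourArea);return np.array(cv2.minEnclosingCircle(c)[0]),cv2.minEnclosingCircle(c)[1],cv2.contourArea(c)
D=np.load("pics/w6.npy")
t0=cv2.imread("pics/top0.png")
G=((45,90,40),(90,255,255));Y=((20,120,90),(34,255,255))
for nm,c in(("green",G),("yellow",Y)):
    a=cen(w,*c,(195,180,345,225));b=cen(t0,*c,(340,200,405,240));print(nm,a,b)
    print("  tri",tri([ray("wrist",a[0],o),ray("top",b[0])]),"depth",bydepth("wrist",a[0],D,o).round(4))
# panel plane from depth
c4=np.array([(197,160),(346,154),(348,253),(202,258)])
pts=np.array([(u,v) for u in range(198,345,3) for v in range(180,252,3)]);PP=bydepth("wrist",pts,D,o)
ok=(PP[:,2]>.05)&(PP[:,2]<.11);Q=PP[ok]
for _ in range(8):
    A=np.c_[Q[:,:2],np.ones(len(Q))];s=np.linalg.lstsq(A,Q[:,2],rcond=None)[0];r=Q[:,2]-A@s;Q=Q[np.abs(r-np.median(r))<max(2*np.median(np.abs(r)),.0008)]
n=np.array([-s[0],-s[1],1]);n/=np.linalg.norm(n);print("plane",s,"n",n.round(4),"tilt",np.degrees(np.arccos(n[2])),"yaw",np.degrees(np.arctan2(s[1],s[0])),len(Q),r.std())
for uv in c4.tolist()+[(324,210),(323,198),(324,241),(267,201),(219,203)]:
    print(uv,bydepth("wrist",uv,D,o).round(4))
cv2.imwrite("pics/w6c.png",cv2.resize(w[140:275,180:370],None,fx=4.2,fy=4.2,interpolation=cv2.INTER_CUBIC))
E
```

```text
bar rear top (top cam) [[0.6637, 0.2592, 0.092], [0.6621, 0.1275, 0.092]]
bar front top [[0.6289, 0.2578, 0.092], [0.6282, 0.127, 0.092]]
rail top front [[0.6634, 0.3589, 0.08], [0.6594, 0.0685, 0.08]]
chuck front [[0.5168, 0.3612, 0.07], [0.5126, 0.0688, 0.07]]
green (array([267.23983765, 200.36585999]), 10.778932571411133, 329.0) (array([369.777771, 220.      ]), 5.179599761962891, 66.5)
  tri (array([ 0.54051014, -0.19711777,  0.07669775]), [np.float64(0.00020539734342905555), np.float64(0.00020539734342926895)]) depth [[ 0.5365 -0.1975  0.091 ]]
yellow (array([218.5 , 202.25]), 11.194406509399414, 358.5) (array([393.1111145 , 212.55555725]), 5.516627311706543, 76.0)
  tri (array([ 0.55769722, -0.252406  ,  0.0718372 ]), [np.float64(0.00018719657522719274), np.float64(0.00018719657522697935)]) depth [[ 0.551  -0.2497  0.0916]]
plane [ 0.25527868  0.07321682 -0.04552424] n [-0.2467 -0.0708  0.9665] tilt 14.872787135954944 yaw 16.00349101084002 659 0.0004229109914555273
[197, 160] [[ 0.5156 -0.2859  0.0661]]
[346, 154] [[ 0.4691 -0.1222  0.0678]]
[348, 253] [[ 0.5753 -0.0925  0.0957]]
[202, 258] [[ 0.6214 -0.2564  0.0956]]
(324, 210) [[ 0.5334 -0.1325  0.0882]]
(323, 198) [[ 0.5219 -0.1359  0.0805]]
(324, 241) [[ 0.5659 -0.1247  0.0989]]
(267, 201) [[ 0.5372 -0.1976  0.0911]]
(219, 203) [[ 0.5517 -0.249   0.0918]]
```

View pics/w6c.png

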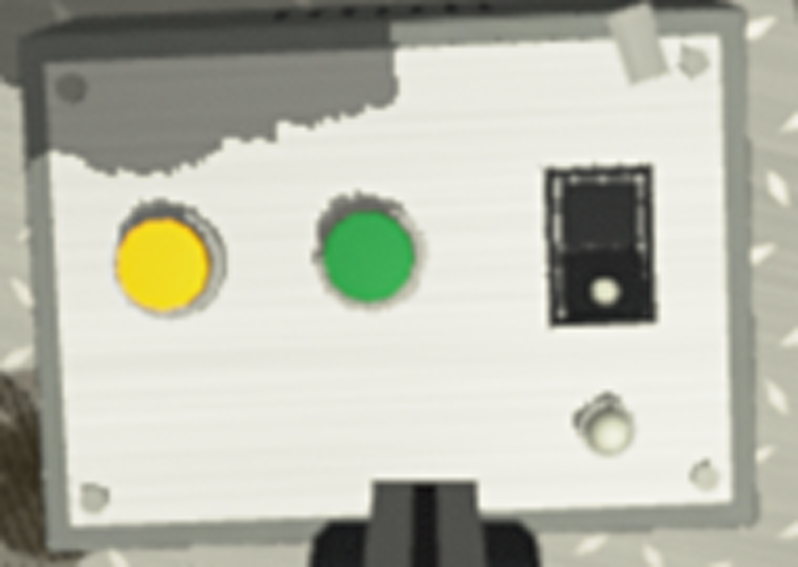

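Call:
servo_tool(increments=[20,-5,0,0,0,-0.035,0,20,-5,0,0,0,0,0,20,-5,0,0,0,0,0,20,-5,0,0,0,0,0,0,0,0,0,0,0,0,0,0,0,0,0,0,0,0,0,0,0,0,0,0,0,0,0,0,0,0,0])

```text
clock: 13.7
tcp_pos: [0.4834, -0.1134, 0.2592]
orientation: [1.903, 2.5, -0.0]
contact_force: [-0.1, 0.8, -0.6]
grip_width: -0.0001
```

```bash
python3 - <<'E'
from h import *
import pickle
o=get_obs();p,d=grab_frame("wrist");print(o["clock"],o["tcp_pos"],o["orientation"])
cv2.imwrite("pics/w7.png",p[:,:,::-1]);np.save("pics/w7.npy",d);pickle.dump(o,open("pics/w7.pkl","wb"))
x0,y0=120,130
cv2.imwrite("pics/w7c.png",cv2.resize(p[130:275,110:310],None,fx=4,fy=4,interpolation=cv2.INTER_CUBIC)[:,:,::-1])
E
```

```text
13.7 [ 0.4833656  -0.11344782  0.25924996] [ 1.90288343e+00  2.49962961e+00 -3.11542302e-04]
```

View pics/w7c.png

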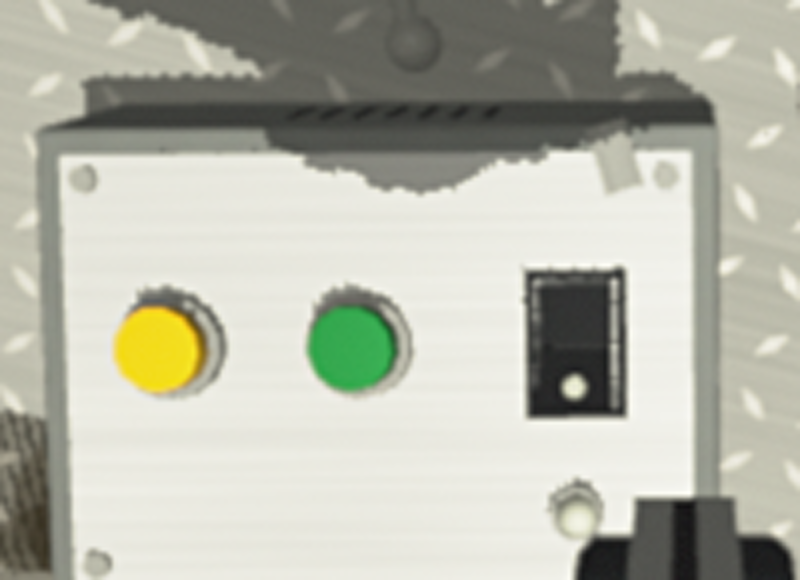

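```bash
python3 - <<'E'
from h import *
import pickle
o6=pickle.load(open("pics/w6.pkl","rb"));o7=pickle.load(open("pics/w7.pkl","rb"));D6=np.load("pics/w6.npy");D7=np.load("pics/w7.npy")
f6=lambda x,y:((x+.5)/4.2-.5+180,(y+.5)/4.2-.5+140)
f7=lambda x,y:((x+.5)/4-.5+110,(y+.5)/4-.5+130)
pl=lambda p:.25527868*p[0]+.07321682*p[1]-.04552424
for nm,a,b in (("dot",(604,291),(573,387)),("green",(368,256),(352,347)),("yellow",(163,264),(158,349)),("screwNR",(693,61),(666,174)),("screwNL",(71,88),(84,177)),("screwFL",(94,497),(97,564)),("lamp",(608,434),(577,517))):
    p,r=tri([ray("wrist",f6(*a),o6),ray("wrist",f7(*b),o7)])
    print(nm,p.round(4),"res mm",(r[0]*1000).round(2),"above panel",(1000*.9665*(p[2]-pl(p))).round(1),"depth6",bydepth("wrist",np.round(f6(*a)),D6,o6).round(4)[0],"depth7",bydepth("wrist",np.round(f7(*b)),D7,o7).round(4)[0])
E
```

```text
dot [ 0.5322 -0.1336  0.0885] res mm 0.05 above panel 7.7 depth6 [ 0.5323 -0.1341  0.0889] depth7 [ 0.532  -0.1335  0.0879]
green [ 0.5379 -0.1974  0.0869] res mm 0.02 above panel 9.2 depth6 [ 0.5372 -0.1976  0.0911] depth7 [ 0.5351 -0.1961  0.092 ]
yellow [ 0.5522 -0.25    0.0891] res mm 0.04 above panel 11.6 depth6 [ 0.5509 -0.2503  0.0915] depth7 [ 0.5513 -0.2493  0.0915]
screwNR [ 0.4698 -0.1231  0.0652] res mm 0.02 above panel -0.1 depth6 [ 0.4695 -0.123   0.0664] depth7 [ 0.4694 -0.1233  0.0666]
screwNL [ 0.5166 -0.287   0.0639] res mm 0.28 above panel -1.4 depth6 [ 0.5165 -0.2855  0.0669] depth7 [ 0.5156 -0.2856  0.0663]
screwFL [ 0.6214 -0.2563  0.0959] res mm 0.23 above panel 1.5 depth6 [ 0.6213 -0.2564  0.0956] depth7 [ 0.6216 -0.2557  0.0965]
lamp [ 0.5696 -0.1226  0.0945] res mm 0.31 above panel 3.5 depth6 [ 0.5678 -0.1243  0.1001] depth7 [ 0.567  -0.1227  0.099 ]
```

The measurements agree across depth and the two wrist views: dot (0.532, -0.134, 0.0885) and green top (0.536, -0.197, 0.091). In box axes the dot is 62 mm in y and 13 mm up the panel from green, as described. Box yaw is about 15.8° and tilt about 15°.

```bash
cat >> h.py <<'E'
psi=np.radians(15.8);th=np.radians(15)
nv=np.array([-np.sin(th)*np.cos(psi),-np.sin(th)*np.sin(psi),np.cos(th)])
bx=np.array([np.cos(th)*np.cos(psi),np.cos(th)*np.sin(psi),np.sin(th)])
by=np.array([-np.sin(psi),np.cos(psi),0])
Rp=R.from_matrix(np.c_[by,np.cross(-nv,by),-nv])
dot=np.array([.5322,-.1337,.0886]);green=np.array([.5365,-.1970,.0912])
E
python3 - <<'E'
from h import *
o=get_obs();print("turn first:");todo(dot+.001*bx+.025*nv,Rp,o)
print("shift in turned frame",(Rp.inv().apply(dot+.001*bx+.025*nv-o["tcp_pos"])*1000).round(1))
print("lamp sep", [(dot-np.array([.568,-.1235,.1]))@v for v in (bx,by,nv)])
E
```

```text
turn first:
from [ 0.4833 -0.1134  0.2592] tool shift mm [-32.6  36.2 146.2] turn(tool) [-0.262   0.0009 -0.0062]
shift in turned frame [-32.9  -3.1 150.5]
lamp sep [np.float64(-0.03890680017956368), np.float64(-6.699068994617946e-05), np.float64(-0.0013771027684818058)]
```

Call:
servo_tool(increments=[0,0,0,-0.131,0,-0.006,0,0,0,0,-0.131,0,0,0,-8.2,-0.8,37,0,0,0,0,-8.2,-0.8,37,0,0,0,0,-8.2,-0.8,37,0,0,0,0,-8.3,-0.7,37,0,0,0,0,0,0,0,0,0,0,0,0,0,0,0,0,0,0])

```text
clock: 14.75
tcp_pos: [0.5264, -0.1353, 0.1164]
orientation: [1.79, 2.366, 0.312]
contact_force: [0.1, 0.1, 0.7]
grip_width: 0.0004
```

```bash
python3 - <<'E'
from h import *
o=get_obs();print(o["clock"],o["contact_force"]);todo(dot+.001*bx,Rp,o)
p,d=grab_frame("wrist");cv2.imwrite("pics/w8.png",p[:,:,::-1])
p,d=grab_frame("scene");cv2.imwrite("pics/s8.png",cv2.resize(p[120:240,150:290],None,fx=5,fy=5,interpolation=cv2.INTER_CUBIC)[:,:,::-1])
E
```

```text
14.75 [0.05604066 0.09998385 0.72954809]
from [ 0.5264 -0.1353  0.1164] tool shift mm [ 0.  -0.4 28.4] turn(tool) [0.0007 0.0007 0.0001]
```

View pics/w8.png

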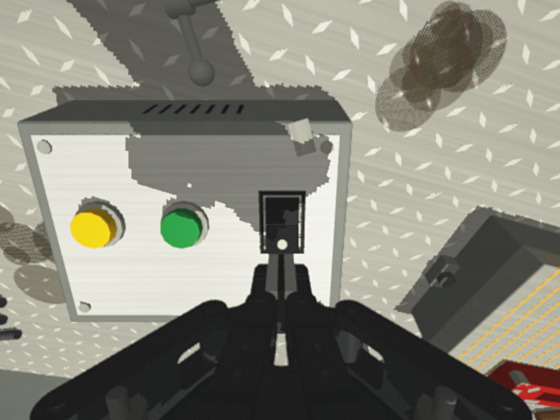

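View pics/s8.png

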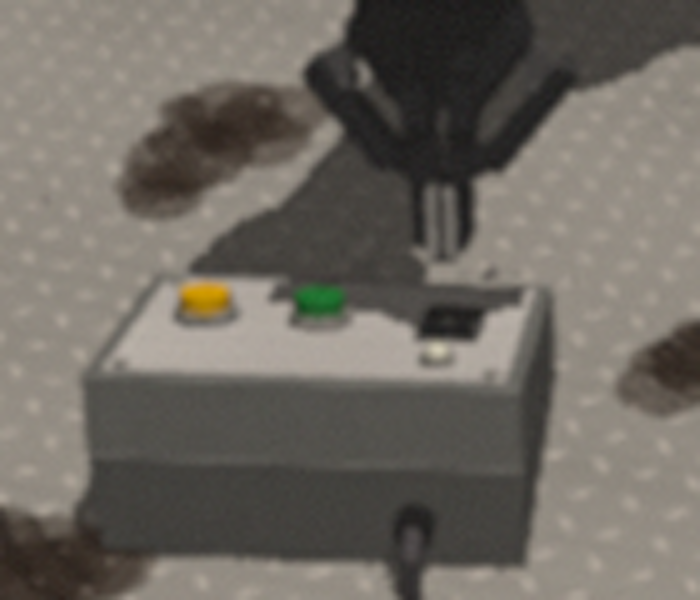

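The fingers line up over the rocker's far half, with the dot at (282,244) just ahead of the tips at (281,258). Now I press.

Call:
servo_tool(increments=[0,0,12,0,0,0,0,0,-0.4,12,0,0,0,0,0,0,2,0,0,0,0,0,0,1,0,0,0,0,0,0,1,0,0,0,0,0,0,1,0,0,0,0,0,0,1,0,0,0,0,0,0,1,0,0,0,0])

```text
clock: 15.85
tcp_pos: [0.534, -0.1329, 0.0857]
orientation: [1.789, 2.367, 0.312]
contact_force: [-2.1, 0.7, 3.3]
grip_width: -0.0
```

Call:
servo_tool(increments=[0,0,1,0,0,0,0,0,0,0.5,0,0,0,0,0,0,0.5,0,0,0,0,0,0,0,0,0,0,0,0,0,0,0,0,0,0,0,0,0,0,0,0,0,0,0,0,0,0,0,0,0,0,0,0,0,0,0])

```text
clock: 16.85
tcp_pos: [0.5342, -0.133, 0.0837]
orientation: [1.789, 2.367, 0.312]
contact_force: [1.0, 1.1, 2.6]
grip_width: -0.0
```

```bash
python3 - <<'E'
from h import *
o=get_obs();print(o["clock"],o["contact_force"],"along n",o["contact_force"]@nv,"panel height",((o["tcp_pos"]-dot)@nv*1000+7.7).round(2));todo(dot+.001*bx,Rp,o)
E
```

```text
16.85 [1.00675372 1.05048819 2.55033637] along n 2.1386841886158976 panel height 2.38
from [ 0.5342 -0.133   0.0837] tool shift mm [-0.2  0.2 -5.3] turn(tool) [0.0005 0.0006 0.0004]
```

Only about 2 N so far. I carry on to the stop.

Call:
servo_tool(increments=[0,0,0.5,0,0,0,0,0,0,0.5,0,0,0,0,0,0,0.5,0,0,0,0,0,0,0.5,0,0,0,0,0,0,0,0,0,0,0,0,0,0,0,0,0,0,0,0,0,0,0,0,0,0,0,0,0,0,0,0])

```text
clock: 17.85
tcp_pos: [0.5344, -0.133, 0.0833]
orientation: [1.79, 2.366, 0.314]
contact_force: [-10.3, 0.9, 25.3]
grip_width: 0.0002
```

That reached the stop: 27 N with hardly any more travel. I back off and look.

Call:
servo_tool(increments=[0,0,-6,0,0,0,0,0,0,-15,0,0,0,0,0,0,-20,0,0,0,0,0,0,-20,0,0,0,0,0,0,0,0,0,0,0,0,0,0,0,0,0,0,0,0,0,0,0,0,0,0,0,0,0,0,0,0])

```text
clock: 18.85
tcp_pos: [0.5191, -0.1369, 0.1399]
orientation: [1.79, 2.368, 0.311]
contact_force: [-0.9, -0.2, 0.1]
grip_width: 0.0
```

```bash
python3 - <<'E'
from h import *
import pickle
o=get_obs();print(o["clock"],o["contact_force"]);todo(green+.025*nv,Rp,o)
p,d=grab_frame("wrist");cv2.imwrite("pics/w9.png",p[:,:,::-1]);np.save("pics/w9.npy",d);pickle.dump(o,open("pics/w9.pkl","wb"))
cv2.imwrite("pics/w9c.png",cv2.resize(p[160:280,140:340],None,fx=4,fy=4,interpolation=cv2.INTER_CUBIC)[:,:,::-1])
def h(uv):
    P=bydepth("wrist",uv,d,o)[0];return ((P-dot)@nv*1000+7.7).round(1)
for v in range(190,252,4): print(v,[h((u,v)) for u in(272,278,286,292)],end=" ")
E
```

```text
18.85 [-0.87569285 -0.23706439  0.05123348]
from [ 0.5191 -0.1369  0.1399] tool shift mm [-62.6 -12.2  22.2] turn(tool) [-0.0009 -0.0002  0.0005]
190 [np.float64(5.6), np.float64(5.4), np.float64(5.0), np.float64(5.7)] 194 [np.float64(9.5), np.float64(8.7), np.float64(8.4), np.float64(7.9)] 198 [np.float64(7.4), np.float64(7.2), np.float64(8.5), np.float64(6.8)] 202 [np.float64(204.4), np.float64(6.5), np.float64(6.6), np.float64(7.8)] 206 [np.float64(4.7), np.float64(5.3), np.float64(5.9), np.float64(5.1)] 210 [np.float64(4.0), np.float64(3.5), np.float64(5.0), np.float64(4.1)] 214 [np.float64(4.9), np.float64(2.7), np.float64(3.6), np.float64(2.6)] 218 [np.float64(4.1), np.float64(3.7), np.float64(3.6), np.float64(2.7)] 222 [np.float64(3.1), np.float64(2.5), np.float64(2.7), np.float64(3.5)] 226 [np.float64(3.1), np.float64(3.3), np.float64(3.1), np.float64(3.3)] 230 [np.float64(2.8), np.float64(3.5), np.float64(2.8), np.float64(2.7)] 234 [np.float64(2.0), np.float64(3.8), np.float64(3.5), np.float64(3.4)] 238 [np.float64(0.8), np.float64(1.0), np.float64(-0.1), np.float64(0.3)] 242 [np.float64(-0.5), np.float64(-0.6), np.float64(-1.6), np.float64(0.8)] 246 [np.float64(-0.0), np.float64(0.2), np.float64(-0.0), np.float64(0.1)] 250 [np.float64(0.1), np.float64(-0.8), np.float64(-0.2), np.float64(0.5)]
```

View pics/w9c.png

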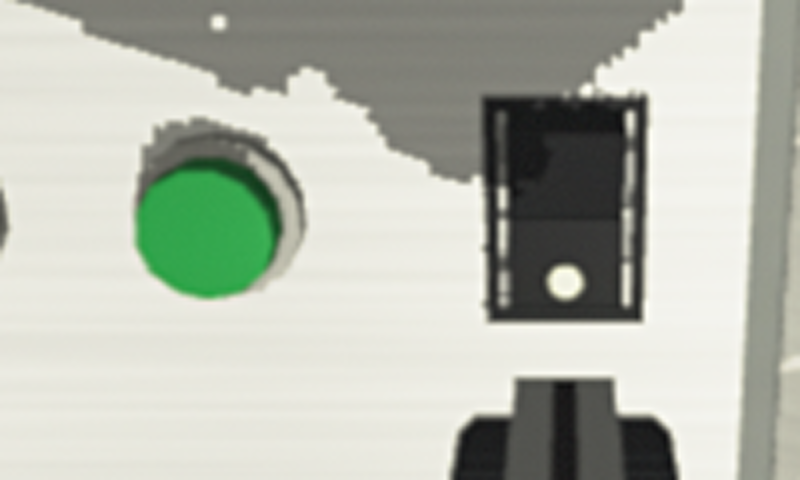

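The rocker is on: the far half reads flat at about 3 mm proud and the near end stands at about 9 mm. Now I move over to green.

Call:
servo_tool(increments=[-16,-3,0,0,0,0,0,-16,-3,0,0,0,0,0,-16,-3,0,0,0,0,0,-15,-3,0,0,0,0,0,0,0,10,0,0,0,0,0,0,5,0,0,0,0,0,0,0,0,0,0,0,0,0,0,0,0,0,0])

```text
clock: 19.9
tcp_pos: [0.5292, -0.1991, 0.1229]
orientation: [1.789, 2.368, 0.312]
contact_force: [1.2, 0.6, 0.5]
grip_width: 0.0001
```

```bash
python3 - <<'E'
from h import *
o=get_obs();print(o["clock"],o["contact_force"]);todo(green,Rp,o)
p,d=grab_frame("wrist");cv2.imwrite("pics/w10.png",p[:,:,::-1])
c=p[150:300,180:380];cv2.imwrite("pics/w10c.png",cv2.resize(c,None,fx=4,fy=4,interpolation=cv2.INTER_CUBIC)[:,:,::-1])
hs=cv2.cvtColor(p,cv2.COLOR_RGB2HSV);m=cv2.inRange(hs,(45,90,40),(90,255,255));m[:, :200]=0;m[:,350:]=0;m[290:]=0;m[:180]=0
v,u=np.nonzero(m);P=bydepth("wrist",np.c_[u,v],d,o);P=P[(P[:,2]>.08)&(P[:,2]<.11)];print("green visible pts median",np.median(P,0),"cols",u.min(),u.max(),"height vs est",np.median((P-green)@nv)*1000)
E
```

```text
19.9 [1.15226486 0.56102164 0.53215529]
from [ 0.5292 -0.1991  0.1229] tool shift mm [ 0.1 -0.8 32.6] turn(tool) [ 0.0001 -0.0002  0.0012]
green visible pts median [ 0.53441413 -0.19839216  0.09065642] cols 263 298 height vs est -0.0935255532580681
```

View pics/w10c.png

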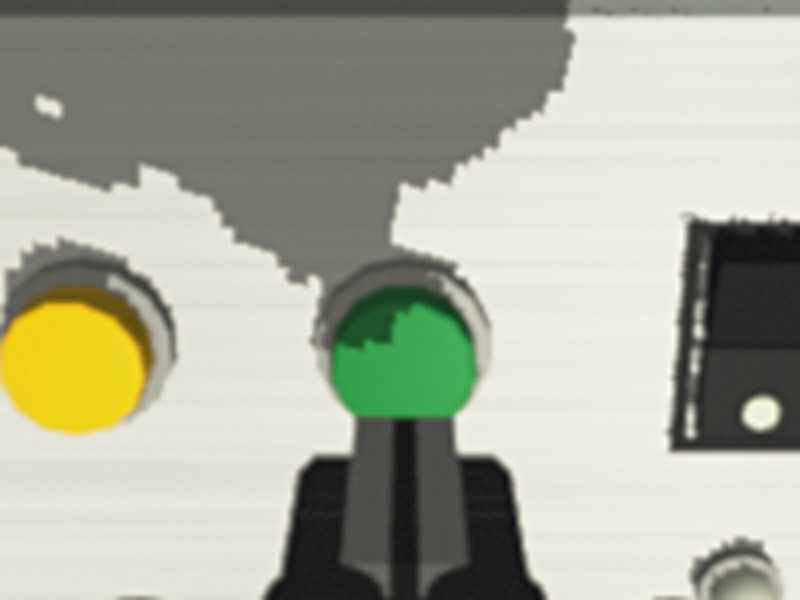

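Aligned with green, and yellow is well clear. Now I press it.

Call:
servo_tool(increments=[0,-0.5,10,0,0,0,0,0,0,10,0,0,0,0,0,0,10,0,0,0,0,0,0,2,0,0,0,0,0,0,2,0,0,0,0,0,0,1,0,0,0,0,0,0,1,0,0,0,0,0,0,0,0,0,0,0])

```text
clock: 20.95
tcp_pos: [0.5373, -0.1973, 0.0881]
orientation: [1.79, 2.367, 0.311]
contact_force: [-2.6, 0.2, 3.1]
grip_width: 0.0003
```

Call:
servo_tool(increments=[0,0,1,0,0,0,0,0,0,1,0,0,0,0,0,0,0.5,0,0,0,0,0,0,0.5,0,0,0,0,0,0,0,0,0,0,0,0,0,0,0,0,0,0,0,0,0,0,0,0,0,0,0,0,0,0,0,0])

```text
clock: 21.95
tcp_pos: [0.5381, -0.1972, 0.0856]
orientation: [1.79, 2.367, 0.312]
contact_force: [-7.2, 0.3, 9.6]
grip_width: 0.0
```

Call:
servo_tool(increments=[0,0,0.5,0,0,0,0,0,0,0.5,0,0,0,0,0,0,0,0,0,0,0,0,0,0,0,0,0,0,0,0,0,0,0,0,0,0,0,0,0,0,0,0,0,0,0,0,0,0,0,0,0,0,0,0,0,0])

```text
clock: 22.95
tcp_pos: [0.5382, -0.1971, 0.0854]
orientation: [1.79, 2.367, 0.313]
contact_force: [-11.9, 2.3, 18.8]
grip_width: -0.0003
```

Pressed to the stop: 21 N, with only 0.2 mm of travel for 1 mm commanded. I release and look.

Call:
servo_tool(increments=[0,0,-6,0,0,0,0,0,0,-10,0,0,0,0,0,0,-20,0,0,0,0,0,0,-30,0,0,0,0,0,0,-30,0,0,0,0,0,0,-20,0,0,0,0,0,0,0,0,0,0,0,0,0,0,0,0,0,0])

```text
clock: 23.95
tcp_pos: [0.5099, -0.2048, 0.1959]
orientation: [1.789, 2.368, 0.312]
contact_force: [-0.2, -0.6, 0.2]
grip_width: 0.0002
```

```bash
python3 - <<'E'
from h import *
o=get_obs();print(o["clock"],o["contact_force"],o["tcp_pos"])
p,d=grab_frame("wrist");cv2.imwrite("pics/w11.png",p[:,:,::-1])
for uv in []: pass
p2,_=grab_frame("top");a=cv2.resize(p2[150:250,110:270],None,fx=5,fy=5,interpolation=cv2.INTER_CUBIC)
cv2.imwrite("pics/t11c.png",np.clip(a.astype(float)*1.7,0,255).astype(np.uint8)[:,:,::-1])
hs=cv2.cvtColor(p,cv2.COLOR_RGB2HSV)
for nm,lo,hi in(("green",(45,90,40),(90,255,255)),("yellow",(20,120,90),(34,255,255))):
    m=cv2.inRange(hs,lo,hi);v,u=np.nonzero(m);P=bydepth("wrist",np.c_[u,v],d,o);k=(np.linalg.norm(P-np.array([.54,-.22,.09]),axis=1)<.06);print(nm,u[k].mean(),v[k].mean(),"height over panel",np.median((P[k]-dot)@nv)*1000+7.7)
E
```

```text
23.95 [-0.24356907 -0.56359748  0.16500131] [ 0.50986092 -0.20478908  0.1958579 ]
green 280.53974121996305 206.59334565619224 height over panel 13.499652095781745
yellow 220.56260720411663 206.39622641509433 height over panel 13.508632629059361
```

View pics/w11.png

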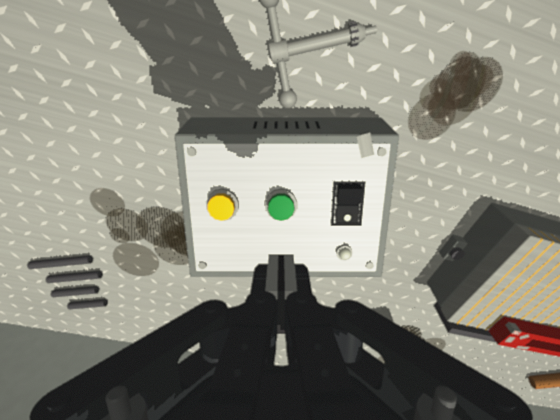

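View pics/t11c.png

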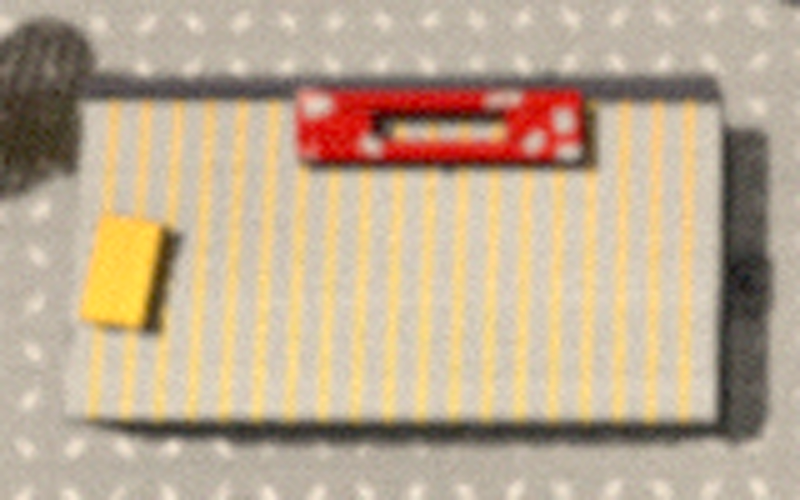

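Green has sprung back (13.5 mm proud, the same as yellow), the rocker is on, the bar is unmoved against the rail, and the arm is clear.

```bash
python3 - <<'E'
from bench import *
print(hand_in()); print(get_obs()["clock"])
E
```

```text
the job is handed in; nothing more can be done
None
the job is handed in; nothing more can be done
```

The job is done and handed in at about 24 s of the 51 s allowed; the hand-in gives no verdict.

- **Bar:** I slid the 130 mm red bar back with the two fingertips until it stopped at the rail. It took 18 N with no further travel at 3 mm commanded. I then backed off, pressed the raised end of the rocker to its stop (27 N), and pressed green fully in (21 N) and released it.
- **Last checks:** The rocker's far half lay flat at about 3 mm proud. Green was out again at 13.5 mm, the same as yellow, which was never touched. The bar sat parallel along the rail and looked the same from the top camera before and after the presses. The brass block had not moved and the tool force was about zero. I never touched the key or the setup block, and did not measure them again at the end.
- **What disagreed:**
    - The top camera put the bar's rear edge about 1.5 to 2 mm past the rail line, within camera error, so flushness rests mainly on the push stopping dead.
    - Height from the top and wrist cameras together was about 14 mm off at green, so I used two wrist views and depth instead.
    - An upward force of 4 to 14 N showed while pushing, which I put down to finger friction.

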